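Sort the pastry tampers with the slot gauge

TASK

The pastry tampers have come back from the wash with two foot sizes mixed. Sort them with the slot gauge: every tamper that fits must be slid in at the flared mouth, right through the throat and left standing in the lane behind it; every tamper that will not go through must be stood upright on the raised rack, its foot resting on both bars. Leave the small dish and the tin that stand among them in their places.

Things in the scene. Friction and masses are not known exactly. Their poses are not given: they have to be found in the camera images.
- gauge: Fixed slot gauge, white plastic, aluminium lips, no floor plate (feet slide on the table). Origin on the table, mid-throat; +x the passing direction (roughly away from the robot). Throat x = -15 to 15 mm, 64 mm wide. Walls 22 mm high; from x = -15 mm on, lips 22 to 26 mm above the table leave a 40 mm slot for the neck: a foot gets in or out only along x. Overall 112 mm wide.
- gauge_mouth (a point): Point on the table before the gauge, 85 mm before mid-throat, on its middle line: a free place to set a tamper down ready to slide in. The flared mouth narrows from 100 mm wide at gauge x = -37 mm to 64 mm at x = -15 mm. A 58 mm foot slides through; a 70 mm foot jams in the mouth, its centre some 30 mm before mid-throat.
- gauge_lane (a point): Point on the table in the middle of the receiving lane, 112 mm past mid-throat. The lane, 72 mm wide under the lips, runs from gauge x = 15 mm to an end stop at x = 212 mm: room for three small tampers one behind another, centres for example at x = 177, 117 and 57 mm. Those in it can be pushed farther along.
- rack: Raised two-bar steel rack, fixed. Origin on the table; two level bars along its x from x = -60 to 230 mm, each 10 mm wide, centred at y = +35 and -35 mm (60 mm clear between them), tops 60 mm above the table. A 70 mm foot stands on both bars by its rim; a 58 mm foot would fall between them. Room for three tampers in a row, for example at x = -20, 80 and 180 mm.
- tamper_a_mid (a point): Tamper: round white plastic foot 16 mm thick, 58 or 70 mm across (to be found out); wooden neck 20 mm across; from 50 to 84 mm above the underside a round wooden knob 30 mm across, the same on all. 84 mm tall, about 0.3 kg, stands upright. The point is on its axis half-way up, 42 mm above the underside (knob's middle 25 mm higher); z up along the axis. May be absent.
- tamper_b_mid (a point): Tamper: round white plastic foot 16 mm thick, 58 or 70 mm across (to be found out); wooden neck 20 mm across; from 50 to 84 mm above the underside a round wooden knob 30 mm across, the same on all. 84 mm tall, about 0.3 kg, stands upright. The point is on its axis half-way up, 42 mm above the underside (knob's middle 25 mm higher); z up along the axis. May be absent.
- tamper_c_mid (a point): Tamper: round white plastic foot 16 mm thick, 58 or 70 mm across (to be found out); wooden neck 20 mm across; from 50 to 84 mm above the underside a round wooden knob 30 mm across, the same on all. 84 mm tall, about 0.3 kg, stands upright. The point is on its axis half-way up, 42 mm above the underside (knob's middle 25 mm higher); z up along the axis. May be absent.
- tamper_d_mid (a point): Tamper: round white plastic foot 16 mm thick, 58 or 70 mm across (to be found out); wooden neck 20 mm across; from 50 to 84 mm above the underside a round wooden knob 30 mm across, the same on all. 84 mm tall, about 0.3 kg, stands upright. The point is on its axis half-way up, 42 mm above the underside (knob's middle 25 mm higher); z up along the axis. May be absent.
- tamper_e_mid (a point): Tamper: round white plastic foot 16 mm thick, 58 or 70 mm across (to be found out); wooden neck 20 mm across; from 50 to 84 mm above the underside a round wooden knob 30 mm across, the same on all. 84 mm tall, about 0.3 kg, stands upright. The point is on its axis half-way up, 42 mm above the underside (knob's middle 25 mm higher); z up along the axis. May be absent.
- tamper_f_mid (a point): Tamper: round white plastic foot 16 mm thick, 58 or 70 mm across (to be found out); wooden neck 20 mm across; from 50 to 84 mm above the underside a round wooden knob 30 mm across, the same on all. 84 mm tall, about 0.3 kg, stands upright. The point is on its axis half-way up, 42 mm above the underside (knob's middle 25 mm higher); z up along the axis. May be absent.
- dish: Bystander: small white ceramic dish, 48 mm across, 26 mm high, among the tampers; origin at its underside.
- tin: Bystander: small aluminium tin, 42 mm across, 34 mm high, among the tampers; origin at its underside.
Not all that is in view belongs to the job. What is shaped like the part that bears tamper_d_mid but green or pink is not meant.

How it is judged:
By the outcome, as a careful person would: the job done as asked, in the order asked, and still so for the second after the job is handed in, with the robot touching nothing.
Of tamper_a, tamper_b, tamper_c, tamper_d, tamper_e, tamper_f only 4 to 6 are there at a start; the rules pass over those that are not, and their reading is None.
At some moment in a run one of tamper_a, tamper_d, tamper_f may be knocked a few centimetres aside while the robot is not near it.
It also fails if it takes over 210 s, if anything falls off the work surface, if the arm or the gripper's body presses on something with over 40 N, if the wrist force passes 120 N, or if a joint passes its speed limit or range.

ROBOT

A 7-joint arm with a two-finger parallel gripper is mounted at the origin on the work surface. World frame = base frame: x ahead of the robot, y to its left, z up, the work surface at z = 0. Lengths are in m, angles in rad, forces in N, time in s.
With the tool pointing down it reaches from about 0.4 to 0.875 m from the base axis. Payload 6.5 kg.
Tool frame: the origin (TCP) lies at the very end of the fingers, on their centre line; the grasp point (between the pads) lies 19 mm behind it; z points along the fingers, y is the line along which they close (so a half turn about z gives the same grasp; the last joint's range is limited). The gripper opens to 85 mm and grips with 20 to 120 N. Pads are 22 mm wide; open, the fingers measure 114 mm over their backs; the gripper's body (76 mm by 85 mm) begins 54 mm behind the grasp point. The pads swing forward as they close: fully open they stand 13 mm farther back than shut.
Start: joints at [1.268, 0.536, -0.004, 1.538, 0.003, 1.067, -0.071], TCP at [0.152, -0.632, 0.231] pointing down, gripper open.
Joint ranges: [-2.7, 2.7], [-0.37, 2.16], [-1.27, 1.26], [0.24, 2.4], [-1.31, 4.45], [0.19, 1.91], [-2.76, 2.76]. Speed limits (rad/s): [2.39, 2.39, 3.14, 3.14, 3.14, 3.14, 3.14].

INTERFACE

Orientations are given as a unit quaternion [w, x, y, z].
In Python, from bench import env gives the robot as it stands. The module is installed in compiled form; this text tells all that it offers.
- The arm moves only by the tool send_rows, never from a script. Its arguments are lists of equal length, an entry for each row: "fingers": the finger opening in m, from 0 to 0.0854; "delta_pos": the shift along the tool's x, y, z in m, a list of three; "twist": the turn about the tool's z in degrees. A call has 1 to 8 rows; each row shifts and turns the commanded pose from where the row before left it, along the tool's axes as they then stand; what a row does not reach is not made up. A row lasts 1/10 s, in which the tool goes at most 50 mm and 8.59 degrees, less where a joint would pass 70% of its speed; a pose out of reach is approached as far as the arm can. A call with a gripper value outside its range is refused whole. The fingers move at their own pace and stop on an object; "newtons" is the grip in N (left out, the last holds). Time passes only in rows, so rows that do not move let the fingers close. It gives the time, the measured TCP pose, the force, the opening and the grip force at its end, in the units of the state.
- env.get_state(): the state, without advancing time (a new reading comes with each control period).
- env.snapshot(name): name is "side" or "top"; returns a dict with "color" (384x512x3 uint8, red, green, blue), "K" (3x3 intrinsics, pixels), "k1" (the pictures are not rectified: a ray, as slopes to the right and down, at radius r is drawn at 1 + k1 r^2 times it, then the intrinsics apply), "extrinsics" (4x4, takes a point from camera to world coordinates). Camera axes: x right, y down, z forward; pixel columns grow to the right and rows downward; lengths in m; the calibration is good to about 2 mm. A picture is of the moment at which its call begins. There is no depth.
- env.sign_off(): hands the job in; it is judged then, once.
The state is a dict: "t": time; "joint_pos": joint angles; "qvel": joint speeds; "effort": joint torques, N m; "ee_pos": TCP position; "orientation": TCP orientation; "contact_force": force on the tool from outside, world axes, zero at the start; "torque": the same for the moment, N m; "grip_width": finger opening in m; "gripper_force": force on a finger pad.
Only numpy, scipy, OpenCV 4.12 (cv2) and the standard library are available. Lean on these libraries where they do the work, as an engineer would, in place of code of your own. Each camera call takes 0.05 s, during which the arm holds its last target. There are 200 camera calls.

## Working session

There is one attempt and no reset: what is moved stays moved. The work goes in short steps, Python scripts to look and compute and a tool call to move; the robot and the scene stay as the last step left them, time stands still between calls to the robot, and variables do not carry over. Pictures are saved under pics/ and viewed, at most 14 in all, crops included, and the job is handed in when it is done.

Besides the shell and the picture viewer there is one more tool, called after "Request:" as a command line: name --pt "numbers of a row" for each row, then --argument value for the rest. send_rows: Moves the arm, as the interface text tells. Its arguments: {"type":"object","properties":{"fingers":{"type":"array"},"delta_pos":{"type":"array"},"twist":{"type":"array"},"newtons":{"type":"number"}},"required":["fingers","delta_pos","twist"]}

```bash
mkdir -p pics; cat > h.py <<'E'
import numpy as np, cv2
from bench import env
np.set_printoptions(precision=4,suppress=True)
def snap(n,f=None):
    s=env.snapshot(n)
    if f: cv2.imwrite('pics/'+f,cv2.cvtColor(s['color'],cv2.COLOR_RGB2BGR))
    return s
def ray(s,u,v):
    K=s['K'];d=np.array([(u-K[0,2])/K[0,0],(v-K[1,2])/K[1,1]]);x=d.copy()
    for _ in range(20): x=d/(1+s['k1']*(x@x))
    E=np.array(s['extrinsics']);return E[:3,3],E[:3,:3]@np.array([x[0],x[1],1])
def plane(s,u,v,z):
    o,d=ray(s,u,v);return o+d*(z-o[2])/d[2]
def proj(s,p):
    E=np.array(s['extrinsics']);c=E[:3,:3].T@(np.asarray(p)-E[:3,3]);x=c[:2]/c[2];x=x*(1+s['k1']*(x@x))
    K=s['K'];return np.array([K[0,0]*x[0]+K[0,2],K[1,1]*x[1]+K[1,2]])
E
python3 - <<'E'
from h import *
for n in('top','side'):
    s=snap(n,n+'0.png');print(n,s['K'],s['k1'],s['extrinsics'])
st=env.get_state();print(st)
E
```

```text
top [[462.8371   0.     253.5099]
 [  0.     462.8371 189.2441]
 [  0.       0.       1.    ]] -0.05535229466619725 [[ 0.0647 -0.976   0.2078  0.2895]
 [-0.9979 -0.0639  0.011  -0.0573]
 [ 0.0025 -0.208  -0.9781  1.3911]
 [ 0.      0.      0.      1.    ]]
side [[488.9204   0.     268.6622]
 [  0.     488.9204 200.3054]
 [  0.       0.       1.    ]] -0.07189257143363194 [[ 0.9324 -0.2576  0.2535  0.3111]
 [-0.3612 -0.6845  0.6332 -0.7564]
 [ 0.0104 -0.682  -0.7313  0.8465]
 [ 0.      0.      0.      1.    ]]
{'t': 0.1, 'joint_pos': array([ 1.2678,  0.5371, -0.0044,  1.5388,  0.0026,  1.0673, -0.0712]), 'qvel': array([-0.0016, -0.0004,  0.0011, -0.0021, -0.002 , -0.0002,  0.0013]), 'effort': array([  0.0042, -58.4565,   1.0524, -25.9776,   0.0126,   0.0046,
        -0.    ]), 'ee_pos': array([ 0.1523, -0.6313,  0.2305]), 'orientation': array([-0.0008,  0.993 ,  0.1182, -0.0002]), 'contact_force': array([ 0.0486, -0.4183,  0.6065]), 'torque': array([-0.0157, -0.0113,  0.0392]), 'gripper_force': 0.0, 'grip_width': 0.08550184852933883}
```

View pics/top0.png

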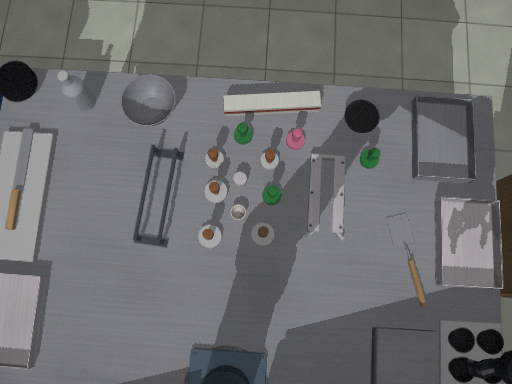

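View pics/side0.png

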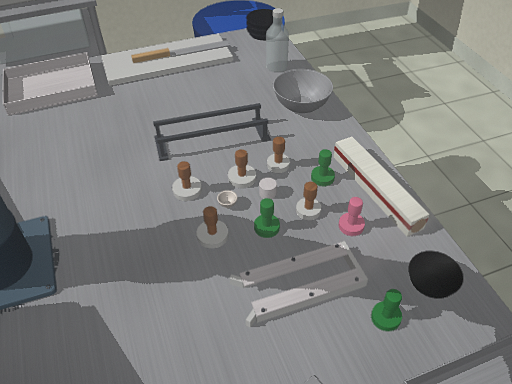

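The top view shows five brown-knobbed tampers at px (214,157), (270,159), (215,190), (209,236) and a shaded one at (263,233). The green ones at (243,132), (272,194) and (370,157) and the pink one at (295,138) are decoys. The dish or tin are at (240,178) and (238,212), the gauge is near (327,195) and the rack near (160,195).

```bash
cat >> h.py <<'E'
def tampers(s,zk=.067):
    """brown knobs -> foot blobs -> axis xy (knob), foot centre, tangential diameter"""
    im=s['color'];hsv=cv2.cvtColor(im,cv2.COLOR_RGB2HSV);H,S,V=cv2.split(hsv)
    br=((H<16)&(S>90)&(V>40)).astype(np.uint8);n,l,st,c=cv2.connectedComponentsWithStats(br)
    out=[]
    for i in range(1,n):
        if st[i,4]<25 or st[i,4]>700: continue
        v,u=np.nonzero(l==i);P=np.array([plane(s,a,b,.0) for a,b in zip(u,v)])
        out.append((c[i],st[i,4],plane(s,*c[i],.060)))
    return out
def foot(s,xy,thr=None,z=.012,R=.048):
    """bright grey blob around xy on plane z"""
    im=s['color'];hsv=cv2.cvtColor(im,cv2.COLOR_RGB2HSV);c=proj(s,[*xy,z]).round().astype(int)
    u,v=np.meshgrid(np.arange(c[0]-32,c[0]+33),np.arange(c[1]-32,c[1]+33));u=u.ravel();v=v.ravel()
    ok=(u>=0)&(u<512)&(v>=0)&(v<384);u,v=u[ok],v[ok]
    P=np.array([plane(s,a,b,z)[:2] for a,b in zip(u,v)]);k=np.linalg.norm(P-xy,axis=1)<R
    m=(hsv[v,u,1]<60)&k&(hsv[v,u,2]>thr)
    Q=P[m];cam=np.array(s['extrinsics'])[:2,3];d=xy-cam;d/=np.linalg.norm(d);t=np.array([-d[1],d[0]])
    a=(Q-xy)@t;b=(Q-xy)@d;lo,hi=np.percentile(a,[0.5,99.5]);l2,h2=np.percentile(b,[.5,99.5])
    return xy+t*(lo+hi)/2+d*(l2+h2)/2,hi-lo,h2-l2,m.sum()
E
python3 - <<'E'
from h import *
for n in('top','side'):
    s=snap(n)
    print(n)
    for c,a,p in tampers(s):
        if not(.3<p[0]<.85 and abs(p[1])<.4): continue
        print(c,a,p[:2])
        for thr in (120,150,170): 
            try: print('   ',thr,*foot(s,p[:2],thr))
            except Exception as e: print(e)
t=snap('top')['color'];d=snap('side')['color']
A=cv2.resize(t[120:260,130:360],None,fx=3.4,fy=3.4,interpolation=cv2.INTER_CUBIC)
cv2.imwrite('pics/c1.png',A[:,:,::-1])
B=cv2.resize(d[90:340,140:400],None,fx=2.4,fy=2.4,interpolation=cv2.INTER_CUBIC)
cv2.imwrite('pics/c2.png',B[:,:,::-1])
E
```

```text
top
[282.9895 109.6526] 95 [ 0.8265 -0.1162]
    120 [ 0.8272 -0.1161] 0.09117119134301058 0.08881933150113888 609
    150 [ 0.8589 -0.1138] 0.07425424799121953 0.02889324441238275 118
    170 [ 0.8609 -0.1135] 0.06849394722545163 0.025093018271951394 102
[235.0312 111.9375] 32 [0.8094 0.0296]
    120 [0.8102 0.034 ] 0.08378665510401978 0.08882010341870356 452
    150 [0.845 0.034] 0.07096516789452345 0.021243827191864635 119
    170 [0.8452 0.0346] 0.06672968827079404 0.020654466291538207 105
[212.7835 154.0103] 97 [0.6718 0.0862]
    120 [0.6722 0.0866] 0.09314259446962467 0.09213889474996236 413
    150 [0.6666 0.0851] 0.053452089927929304 0.04476172461833745 131
index -1 is out of bounds for axis 0 with size 0
[269.6979 155.4479] 96 [ 0.6784 -0.0839]
    120 [ 0.6786 -0.0832] 0.0917348343134138 0.09231620844257782 444
    150 [ 0.6745 -0.0829] 0.05249319590488774 0.04511452533851136 140
index -1 is out of bounds for axis 0 with size 0
[214.0114 187.2727] 88 [0.5706 0.0741]
    120 [0.5724 0.0749] 0.09305455326599821 0.0888330550069229 486
    150 [0.5694 0.0738] 0.065624870128573
[... 1204 characters left out ...]
84.2972 173.261 ] 249 [0.4316 0.0736]
    120 [0.4288 0.0717] 0.08807376959267924 0.08810747147079083 638
    150 [0.4317 0.0727] 0.0692356890655288 0.07756543195629376 344
    170 [0.4307 0.0789] 0.06292779720564685 0.06241343430655828 288
[309.6117 193.9707] 273 [ 0.6762 -0.0894]
    120 [ 0.6764 -0.0868] 0.09048313794458221 0.0795998201689402 611
    150 [ 0.6756 -0.0873] 0.05391262347352925 0.06439866059401335 248
    170 [ 0.6774 -0.0842] 0.05372179190461247 0.05197611845656243 206
[210.5504 218.8957] 278 [ 0.4488 -0.0821]
    120 [ 0.4483 -0.0843] 0.0658611856818285 0.07024988463805762 471
index -1 is out of bounds for axis 0 with size 0
index -1 is out of bounds for axis 0 with size 0
```

View pics/c1.png

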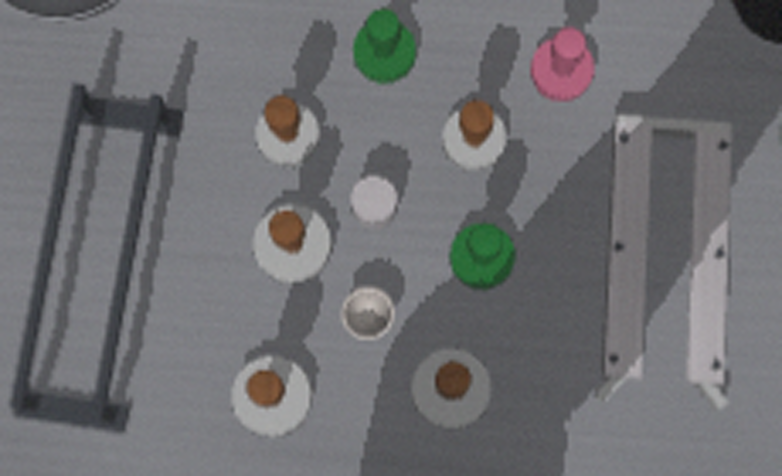

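View pics/c2.png

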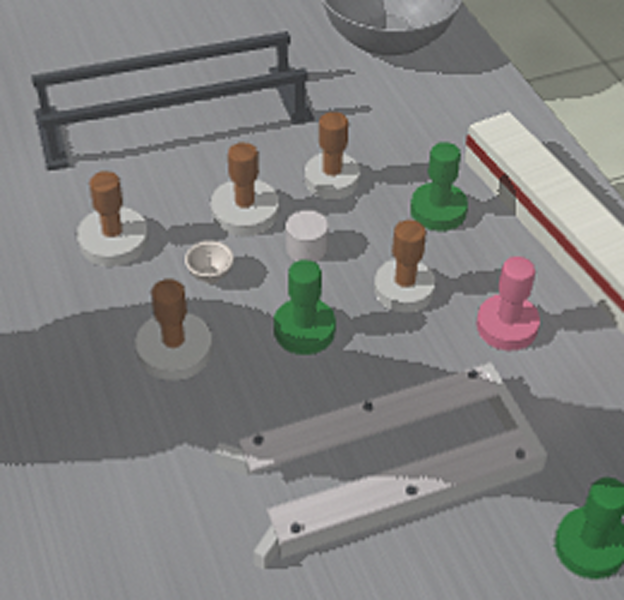

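Foot widths across the view read about 53–54 mm for the two far tampers at top px (214,157) and (270,159), so those are the 58 mm ones. They read about 66 mm for the other three, at (215,190), (209,236) and (263,233), so those are the 70 mm ones. The green and pink decoys are excluded. Next I measure the gauge and rack.

```bash
python3 - <<'E'
from h import *
T=snap('top');S=snap('side')
def c1(u,v): return plane_uv(T,130+(u+.5)/3.4-.5,120+(v+.5)/3.4-.5)
plane_uv=lambda s,u,v:(s,u,v)
def c2(u,v): return (S,140+(u+.5)/2.4-.5,90+(v+.5)/2.4-.5)
tt=lambda p,z: plane(*p,z)[:2]
print('gauge screws z.026 top: L far,mid,near; R far,mid,near')
a=[tt(c1(*p),.026) for p in[(624,137),(619,246),(614,358),(723,145),(719,252),(715,364)]]
b=[tt(c2(*p),.026) for p in[(473,374),(368,406),(258,440),(520,453),(411,490),(295,528)]]
print(np.c_[a,b])
for n,x in(('top',a),('side',b)):
    x=np.array(x);m=(x[:3]+x[3:])/2;d=m[0]-m[2];print(n,'mids',m.ravel(),'yaw',np.degrees(np.arctan2(d[1],d[0])),'len',np.linalg.norm(d),'wid',np.linalg.norm(x[1]-x[4]))
print('end outer corners top', tt(c1(617,115),.026),tt(c1(730,125),.026),'lip near ends',tt(c1(640,365),.026),tt(c1(690,380),.026),'slot end',tt(c1(651,130),.026),tt(c1(695,132),.026),'flare tips',tt(c1(605,401),.022),tt(c1(725,407),.022))
print('side: tips',tt(c2(216,450),.022),tt(c2(260,560),.0))
print('rack top',[tt(c1(*p),.06) for p in[(79,88),(18,408),(158,98),(104,424)]])
print('rack side',[tt(c2(*p),.06) for p in[(289,36),(36,79),(305,74),(38,116)]])
E
```

```text
gauge screws z.026 top: L far,mid,near; R far,mid,near
[[ 0.6829 -0.2183  0.6834 -0.219 ]
 [ 0.5824 -0.2176  0.5829 -0.218 ]
 [ 0.4823 -0.2171  0.4825 -0.2177]
 [ 0.6814 -0.3077  0.6829 -0.3081]
 [ 0.5828 -0.3066  0.5826 -0.3082]
 [ 0.4826 -0.3057  0.4819 -0.3074]]
top mids [ 0.6821 -0.263   0.5826 -0.2621  0.4824 -0.2614] yaw -0.45490756309779706 len 0.1997063357323092 wid 0.08897122966669584
side mids [ 0.6832 -0.2635  0.5827 -0.2631  0.4822 -0.2625] yaw -0.2882494347697461 len 0.20094798648062456 wid 0.09014640827390154
end outer corners top [ 0.7031 -0.2112] [ 0.7005 -0.3136] lip near ends [ 0.4776 -0.2401] [ 0.4672 -0.2842] slot end [ 0.6911 -0.2424] [ 0.6919 -0.2821] flare tips [ 0.4446 -0.2113] [ 0.446  -0.3162]
side: tips [ 0.4471 -0.2121] [ 0.4507 -0.3106]
rack top [array([0.6867, 0.2685]), array([0.4016, 0.2893]), array([0.6819, 0.1975]), array([0.3931, 0.2148])]
rack side [array([0.6896, 0.2618]), array([0.4069, 0.2852]), array([0.6817, 0.1909]), array([0.3958, 0.223 ])]
```

Request:
send_rows --fingers '[0.085, 0.085, 0.085, 0.085, 0.085, 0.085, 0.085, 0.085]' --pt "0.03 -0.03 0" --pt "0.03 -0.03 0" --pt "0.03 -0.03 0" --pt "0.03 -0.03 0" --pt "0.03 -0.03 0" --pt "0.03 -0.03 0" --pt "0.03 -0.03 0" --pt "0.03 -0.03 0" --twist '[7, 6.6, 0, 0, 0, 0, 0, 0]'

```text
t: 1.2
ee_pos: [0.3821, -0.3812, 0.2316]
orientation: [0.0, 1.0, -0.0, 0.0]
contact_force: [0.5, -0.8, -0.3]
grip_width: 0.0848
gripper_force: 0.0
```

Request:
send_rows --fingers '[0.085, 0.085, 0.085, 0.085, 0.085, 0.085, 0.085, 0.085]' --pt "0.03 -0.03 0" --pt "0.033 -0.033 0" --pt "0.033 -0.033 0" --pt "0.033 -0.033 0" --pt "0.033 -0.033 0" --pt "0.033 -0.033 0" --pt "0.033 -0.033 0" --pt "0.033 -0.033 0" --twist '[0, 0, 0, 0, 0, 0, 0, 0]'

```text
t: 2.0
ee_pos: [0.6434, -0.1203, 0.2314]
orientation: [0.0, 1.0, -0.0, 0.0]
contact_force: [1.1, -0.6, -0.1]
grip_width: 0.0851
gripper_force: 0.0
```

Request:
send_rows --fingers '[0.085, 0.085, 0.085, 0.085, 0.085, 0.085, 0.085, 0.085]' --pt "0.02 -0.02 0" --pt "0.013 -0.016 0" --pt "0 0 0.03" --pt "0 0 0.03" --pt "0 0 0.03" --pt "0 0 0.01" --pt "0 0 0" --pt "0 0 0" --twist '[0, 0, 0, 0, 0, 0, 0, 0]'

```text
t: 2.8
ee_pos: [0.6762, -0.0857, 0.1327]
orientation: [0.0, 1.0, -0.0, 0.001]
contact_force: [-0.4, -0.0, 0.4]
grip_width: 0.0848
gripper_force: 0.0
```

```bash
python3 - <<'E'
from h import *
S=snap('side');T=snap('top')
print(env.get_state()['ee_pos'])
for s in(S,T):
    for c,a,p in tampers(s):
        if .3<p[0]<.75: print(c,a,p[:2])
# rack: dark mask line fits
for n,s,bars in(('top',T,[((79,88),(18,408)),((158,98),(104,424))]),('side',S,[((289,36),(36,79)),((305,74),(38,116))])):
    g=cv2.cvtColor(s['color'],cv2.COLOR_RGB2GRAY).astype(float)
    for a,b in bars:
        f=3.4 if n=='top' else 2.4;o=np.array((130,120) if n=='top' else (140,90))
        a=np.array(a)/f+o;b=np.array(b)/f+o;d=(b-a)/np.linalg.norm(b-a);q=np.array([-d[1],d[0]])
        pts=[]
        for t in np.linspace(.12,.88,40):
            c=a+t*(b-a);w=np.arange(-5,5.01,.25)
            uv=(c+w[:,None]*q).astype(np.float32)
            v=cv2.remap(g.astype(np.float32),uv[:,0],uv[:,1],cv2.INTER_LINEAR).ravel()
            wt=np.clip(72-v,0,None)
            if wt.sum()>0: pts.append(plane(s,*(c+q*(wt@w)/wt.sum()),.06 if n=='top' else .057)[:2])
        P=np.array(pts);k=np.polyfit(P[:,0],P[:,1],1);r=P[:,1]-np.polyval(k,P[:,0])
        print(n,len(P),'slope',k[0],'y at .4,.54,.68',np.polyval(k,[.4,.54,.68]),'rms',r.std())
E
```

```text
[ 0.6766 -0.0858  0.1333]
[278.332  147.9751] 241 [0.6692 0.0797]
[240.9544 161.2448] 241 [0.568  0.0663]
[184.2705 173.2623] 244 [0.4315 0.0737]
[309.6073 194.0218] 275 [ 0.6762 -0.0895]
[210.5182 218.7883] 274 [ 0.4488 -0.0818]
[212.7216 153.9897] 97 [0.6718 0.0864]
[214.0909 187.3068] 88 [0.5705 0.0738]
[504.6098 192.8293] 41 [ 0.6103 -0.7922]
[502.8966 206.3103] 29 [ 0.5689 -0.785 ]
[508.2667 217.2667] 30 [ 0.5369 -0.7999]
[506.2778 232.4167] 36 [ 0.4913 -0.7917]
[207.6329 233.6329] 79 [0.433  0.0812]
[506.9845 252.2868] 129 [ 0.4331 -0.7914]
[505.9643 269.6429] 28 [ 0.3827 -0.7863]
[507.5319 287.2979] 47 [ 0.3325 -0.789 ]
top 40 slope -0.08077399092664228 y at .4,.54,.68 [0.289  0.2777 0.2664] rms 0.0005947434149634533
top 40 slope -0.07886320673983502 y at .4,.54,.68 [0.2185 0.2075 0.1964] rms 0.000750768865144812
side 40 slope -0.07839853900322515 y at .4,.54,.68 [0.2815 0.2705 0.2596] rms 0.00036712299209457067
side 40 slope -0.0775188611452795 y at .4,.54,.68 [0.2115 0.2006 0.1898] rms 0.0002634793608939661
```

Request:
send_rows --fingers '[0.085, 0.085, 0.085, 0.085, 0.02, 0.02, 0.02, 0.02]' --pt "0 -0.002 0.03" --pt "0 0 0.03" --pt "0 0 0.026" --pt "0 0 0" --pt "0 0 0" --pt "0 0 0" --pt "0 0 0" --pt "0 0 0" --twist '[0, 0, 0, 0, 0, 0, 0, 0]' --newtons 40

```text
t: 3.7
ee_pos: [0.6762, -0.0836, 0.0468]
orientation: [-0.0, 1.0, -0.0, 0.001]
contact_force: [-0.6, 2.0, 7.2]
grip_width: 0.0292
gripper_force: 39.0
```

```bash
python3 - <<'E'
from h import *
S=snap('side');T=snap('top')
st=env.get_state();print(st['ee_pos'],st['grip_width'],st['gripper_force'],st['contact_force'])
for n,s,bars in(('top',T,[((79,88),(18,408)),((158,98),(104,424))]),('side',S,[((289,36),(36,79)),((305,74),(38,116))])):
    g=cv2.cvtColor(s['color'],cv2.COLOR_RGB2GRAY).astype(np.float32)
    for a,b in bars:
        f=3.4 if n=='top' else 2.4;o=np.array((130,120) if n=='top' else (140,90))
        a=np.array(a)/f+o;b=np.array(b)/f+o
        # profile vs world y offset from nominal line at z=.06
        A=[]
        yo=np.arange(-.016,.0161,.002);y0=.2426+(.035 if bars.index((tuple(np.round((a-o)*f).astype(int)),tuple(np.round((b-o)*f).astype(int))))==0 else -.035)
        for x in np.linspace(.45,.63,60):
            uv=np.array([proj(s,[x,y0-.0795*(x-.54)+e,.06]) for e in yo],np.float32)
            A.append(cv2.remap(g,uv[:,0],uv[:,1],cv2.INTER_LINEAR).ravel())
        print(n,np.c_[yo*1000,np.median(A,0)].round().astype(int).tolist())
E
```

```text
[ 0.6762 -0.0836  0.0468] 0.02906516103404339 39.104313254356384 [-1.5872  0.225   5.8716]
top [[-16, 109], [-14, 125], [-12, 131], [-10, 131], [-8, 129], [-6, 119], [-4, 96], [-2, 71], [0, 65], [2, 70], [4, 71], [6, 79], [8, 96], [10, 116], [12, 128], [14, 131], [16, 131]]
top [[-16, 97], [-14, 103], [-12, 121], [-10, 131], [-8, 131], [-6, 124], [-4, 101], [-2, 70], [0, 66], [2, 70], [4, 72], [6, 78], [8, 96], [10, 119], [12, 131], [14, 131], [16, 131]]
side [[-16, 82], [-14, 61], [-12, 59], [-10, 62], [-8, 65], [-6, 69], [-4, 75], [-2, 81], [0, 84], [2, 88], [4, 101], [6, 123], [8, 145], [10, 155], [12, 155], [14, 153], [16, 151]]
side [[-16, 75], [-14, 62], [-12, 61], [-10, 62], [-8, 63], [-6, 69], [-4, 76], [-2, 81], [0, 81], [2, 82], [4, 98], [6, 124], [8, 147], [10, 155], [12, 153], [14, 151], [16, 150]]
```

Request:
send_rows --fingers '[0.02, 0.02, 0.02, 0.02, 0.02, 0.02, 0.02, 0.02]' --pt "0 0 -0.03" --pt "0 0 -0.037" --pt "0 0 -0.037" --pt "-0.033 0.021 0" --pt "-0.035 0.0225 0" --pt "-0.035 0.0225 0" --pt "-0.035 0.0225 0" --pt "-0.035 0.0225 0" --twist '[0, 0, 0, 0, 0, 0, 0, 0]'

```text
t: 4.6
ee_pos: [0.5003, -0.1953, 0.1492]
orientation: [0.0, 1.0, -0.0, -0.0]
contact_force: [0.2, -0.6, -2.8]
grip_width: 0.0288
gripper_force: 40.3
```

Request:
send_rows --fingers '[0.02, 0.02, 0.02, 0.02, 0.02, 0.02, 0.02, 0.02]' --pt "-0.035 0.0225 0" --pt "-0.035 0.0225 0" --pt "-0.0357 0.0218 0" --pt "0 0 0.03" --pt "0 0 0.03" --pt "0 0 0.03" --pt "0 0 0.012" --pt "0 0 0" --twist '[0, 0, 0, 0, 0, 0, 0, 0]'

```text
t: 5.4
ee_pos: [0.3957, -0.2605, 0.0464]
orientation: [-0.001, 1.0, 0.0, -0.001]
contact_force: [0.2, -0.6, -2.6]
grip_width: 0.0292
gripper_force: 40.3
```

```bash
python3 - <<'E'
from h import *
S=snap('side');T=snap('top')
print(env.get_state()['ee_pos'],env.get_state()['contact_force'])
c=S['color'][180:380,120:420];d=T['color'][180:320,260:400]
cv2.imwrite('pics/m1.png',np.hstack([cv2.resize(c,(480,320)),cv2.resize(d,(320,320))])[:,:,::-1])
for thr in(110,130,150):print(foot(S,np.array([.3975,-.2614]),thr,R=.042))
E
```

```text
[ 0.3967 -0.2614  0.0476] [ 0.8593  0.178  -2.0233]
(array([ 0.3972, -0.264 ]), np.float64(0.08117799708693567), np.float64(0.07495299437709274), np.int64(960))
(array([ 0.3949, -0.2636]), np.float64(0.07689185651007235), np.float64(0.07540065427556089), np.int64(785))
(array([ 0.3947, -0.2637]), np.float64(0.07667202103143611), np.float64(0.07516117726456004), np.int64(668))
```

View pics/m1.png

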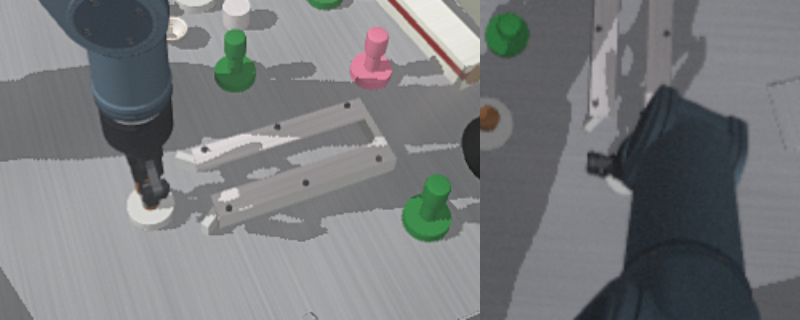

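The tamper is held over the mouth (foot near side px (214,308)), lined up with the gauge. Next I slide it in.

Request:
send_rows --fingers '[0.02, 0.02, 0.02, 0.02, 0.02, 0.02, 0.02, 0.02]' --pt "0.02 0.0002 0" --pt "0.025 0.0003 0" --pt "0.025 0.0002 0" --pt "0.025 0.0003 0" --pt "0.03 0.0002 0" --pt "0.03 0.0002 0" --pt "0.03 0.0002 0" --pt "0.03 0.0002 0" --twist '[0, 0, 0, 0, 0, 0, 0, 0]'

```text
t: 6.3
ee_pos: [0.613, -0.2634, 0.0484]
orientation: [0.0, 1.0, -0.0, 0.0]
contact_force: [0.0, -0.0, -1.6]
grip_width: 0.029
gripper_force: 40.3
```

Request:
send_rows --fingers '[0.02, 0.02, 0.02, 0.085, 0.085, 0.085, 0.085, 0.085]' --pt "0.03 0 0" --pt "0.018 0 0" --pt "0 0 0.001" --pt "0 0 0" --pt "0 0 0" --pt "0 0 0" --pt "0 0 -0.03" --pt "0 0 -0.04" --twist '[0, 0, 0, 0, 0, 0, 0, 0]'

```text
t: 7.1
ee_pos: [0.657, -0.2629, 0.115]
orientation: [-0.001, 1.0, -0.0, -0.002]
contact_force: [1.3, -0.9, 0.7]
grip_width: 0.085
gripper_force: 0.0
```

Request:
send_rows --fingers '[0.085, 0.085, 0.085, 0.085, 0.085, 0.085, 0.085, 0.085]' --pt "0 -0.02 -0.03" --pt "0 -0.04 0" --pt "0 -0.04 0" --pt "0 -0.04 0" --pt "0 -0.03 0" --pt "0 0 0" --pt "0 0 0" --pt "0 0 0" --twist '[0, 0, 0, 0, 0, 0, 0, 0]'

```text
t: 7.9
ee_pos: [0.6592, -0.0954, 0.1465]
orientation: [0.001, 1.0, -0.001, 0.0]
contact_force: [0.9, -0.9, -0.3]
grip_width: 0.0851
gripper_force: 0.0
```

```bash
python3 - <<'E'
from h import *
S=snap('side');T=snap('top')
print(env.get_state()['ee_pos'],env.get_state()['contact_force'])
c=S['color'][120:360,130:430];d=T['color'][100:280,140:380]
cv2.imwrite('pics/m2.png',np.hstack([cv2.resize(c,(400,320)),cv2.resize(d,(400,320))])[:,:,::-1])
for s in(S,T):
    for c,a,p in tampers(s):
        p=plane(s,*c,.052)
        if .3<p[0]<.75 and p[1]>-.7: print(c,a,p[:2])
E
```

```text
[ 0.6593 -0.0954  0.1463] [-0.858   0.1702 -0.5211]
[278.332  147.9751] 241 [0.6728 0.0882]
[240.9375 161.2125] 240 [0.5706 0.0748]
[184.2939 173.2163] 245 [0.4328 0.0822]
[210.5543 218.8007] 276 [ 0.4502 -0.075 ]
[339.1748 256.2853] 326 [ 0.6638 -0.2623]
[212.7732 154.    ] 97 [0.6741 0.0871]
[329.51 164.49] 100 [ 0.6645 -0.2647]
[214.069  187.2414] 87 [0.5724 0.0747]
[207.6329 233.6329] 79 [0.4339 0.082 ]
```

View pics/m2.png

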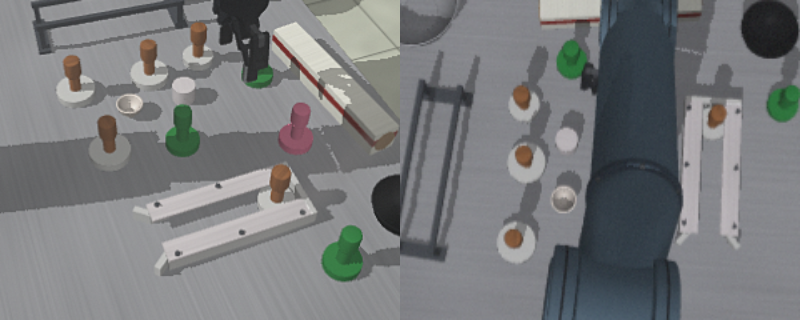

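T2 stands in the lane (side montage px (278,190)). Now T1, at (.669, .087).

Request:
send_rows --fingers '[0.085, 0.085, 0.085, 0.085, 0.085, 0.085, 0.085, 0.085]' --pt "0.002 -0.035 0" --pt "0.002 -0.04 0" --pt "0.002 -0.04 0" --pt "0.002 -0.04 0" --pt "0.002 -0.0275 0" --pt "0 0 0.03" --pt "0 0 0.03" --pt "0 0 0.03" --twist '[0, 0, 0, 0, 0, 0, 0, 0]'

```text
t: 8.8
ee_pos: [0.67, 0.0881, 0.0554]
orientation: [0.0, 1.0, -0.001, 0.0]
contact_force: [0.1, -0.3, 0.6]
grip_width: 0.085
gripper_force: 0.0
```

Request:
send_rows --fingers '[0.085, 0.02, 0.02, 0.02, 0.02, 0.02, 0.02, 0.02]' --pt "0 0 0.009" --pt "0 0 0" --pt "0 0 0" --pt "0 0 0" --pt "0 0 0" --pt "0 0 0" --pt "0 0 -0.03" --pt "0 0 -0.035" --twist '[0, 0, 0, 0, 0, 0, 0, 0]'

```text
t: 9.6
ee_pos: [0.6674, 0.0891, 0.111]
orientation: [0.0, 1.0, -0.0, -0.003]
contact_force: [0.3, 0.6, -3.8]
grip_width: 0.0293
gripper_force: 41.0
```

Request:
send_rows --fingers '[0.02, 0.02, 0.02, 0.02, 0.02, 0.02, 0.02, 0.02]' --pt "0 0 -0.038" --pt "-0.0245 0.032 0" --pt "-0.027 0.035 0" --pt "-0.027 0.035 0" --pt "-0.027 0.035 0" --pt "-0.027 0.035 0" --pt "-0.027 0.035 0" --pt "-0.027 0.035 0" --twist '[0, 0, 0, 0, 0, 0, 0, 0]'

```text
t: 10.4
ee_pos: [0.4813, -0.1536, 0.1502]
orientation: [-0.0, 1.0, -0.0, -0.0]
contact_force: [0.7, -0.8, -3.2]
grip_width: 0.029
gripper_force: 39.9
```

Request:
send_rows --fingers '[0.02, 0.02, 0.02, 0.02, 0.02, 0.02, 0.02, 0.02]' --pt "-0.027 0.035 0" --pt "-0.031 0.037 0" --pt "-0.027 0.0345 0" --pt "0 0 0.03" --pt "0 0 0.03" --pt "0 0 0.03" --pt "0 0 0.012" --pt "0 0 0" --twist '[0, 0, 0, 0, 0, 0, 0, 0]'

```text
t: 11.2
ee_pos: [0.3974, -0.2586, 0.0475]
orientation: [-0.001, 1.0, -0.0, -0.001]
contact_force: [-0.7, 0.0, -3.7]
grip_width: 0.029
gripper_force: 42.0
```

```bash
python3 - <<'E'
from h import *
S=snap('side')
print(env.get_state()['ee_pos'],env.get_state()['contact_force'])
for c,a,p in tampers(S):
        p=plane(S,*c,.052)
        if .3<p[0]<.75 and p[1]>-.7: print(c,a,p[:2])
for thr in(150,):print(foot(S,np.array([.3975,-.2614]),thr,R=.042))
E
```

```text
[ 0.3979 -0.2589  0.0482] [ 0.4218  0.1198 -2.3249]
[240.938  161.2603] 242 [0.5705 0.0746]
[339.2515 256.3405] 326 [ 0.6639 -0.2625]
(array([ 0.3941, -0.2638]), np.float64(0.07562366252945926), np.float64(0.07480968662963058), np.int64(660))
```

Request:
send_rows --fingers '[0.02, 0.02, 0.02, 0.02, 0.02, 0.02, 0.02, 0.02]' --pt "0.015 0.0025 0" --pt "0.027 0.0002 0" --pt "0.027 0.0002 0" --pt "0.027 0.0003 0" --pt "0.027 0.0003 0" --pt "0.027 0.0002 0" --pt "0.027 0.0002 0" --pt "0.025 0 0" --twist '[0, 0, 0, 0, 0, 0, 0, 0]'

```text
t: 12.05
ee_pos: [0.6015, -0.2628, 0.0492]
orientation: [0.0, 1.0, -0.0, 0.0]
contact_force: [0.0, -0.2, -2.9]
grip_width: 0.0289
gripper_force: 42.0
```

Request:
send_rows --fingers '[0.02, 0.02, 0.085, 0.085, 0.085, 0.085, 0.085, 0.085]' --pt "0 0 0.001" --pt "0 0 0" --pt "0 0 0" --pt "0 0 0" --pt "0 0 0" --pt "0 0 -0.03" --pt "0 0 -0.035" --pt "0 0 -0.035" --twist '[0, 0, 0, 0, 0, 0, 0, 0]'

```text
t: 12.85
ee_pos: [0.5994, -0.2632, 0.1485]
orientation: [-0.0, 1.0, -0.0, -0.0]
contact_force: [0.5, 0.0, 0.5]
grip_width: 0.0851
gripper_force: 0.0
```

Request:
send_rows --fingers '[0.085, 0.085, 0.085, 0.085, 0.085, 0.085, 0.085, 0.085]' --pt "0 -0.03 0" --pt "0 -0.04 0" --pt "0 -0.04 0" --pt "0 -0.04 0" --pt "0 0 0" --pt "0 0 0" --pt "0 0 0" --pt "0 0 0" --twist '[0, 0, 0, 0, 0, 0, 0, 0]'

```text
t: 13.65
ee_pos: [0.5998, -0.1151, 0.1474]
orientation: [0.0, 1.0, -0.002, 0.0]
contact_force: [1.0, -0.4, -0.7]
grip_width: 0.0856
gripper_force: 0.0
```

```bash
python3 - <<'E'
from h import *
S=snap('side');T=snap('top')
print(env.get_state()['ee_pos'],env.get_state()['contact_force'])
c=S['color'][120:360,130:430];d=T['color'][100:280,140:380]
cv2.imwrite('pics/m3.png',np.hstack([cv2.resize(c,(400,320)),cv2.resize(d,(400,320))])[:,:,::-1])
for s in(S,T):
    for c,a,p in tampers(s):
        p=plane(s,*c,.052)
        if .3<p[0]<.75 and p[1]>-.7: print(c,a,p[:2])
E
```

```text
[ 0.5999 -0.1146  0.1473] [ 0.2098 -0.09   -0.4486]
[240.9544 161.2448] 241 [0.5706 0.0747]
[184.3239 173.2955] 247 [0.4328 0.0819]
[210.5668 218.8231] 277 [ 0.4502 -0.0751]
[340.561  255.5457] 328 [ 0.6673 -0.2616]
[310.7706 265.367 ] 327 [ 0.601  -0.2622]
[329.4646 163.6162] 99 [ 0.6672 -0.2645]
[329.0556 185.    ] 90 [ 0.6014 -0.2653]
[214.0449 187.3371] 89 [0.5721 0.0747]
[207.5875 233.675 ] 80 [0.4337 0.0822]
```

View pics/m3.png

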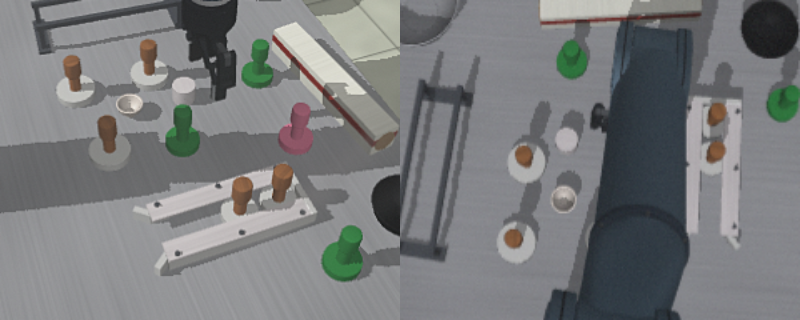

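Both small tampers stand behind the throat. Now T3, at (.569, .0745).

Request:
send_rows --fingers '[0.085, 0.085, 0.085, 0.085, 0.085, 0.085, 0.085, 0.085]' --pt "-0.006 -0.035 0" --pt "-0.006 -0.04 0" --pt "-0.006 -0.04 0" --pt "-0.006 -0.04 0" --pt "-0.007 -0.034 0" --pt "0 0 0.03" --pt "0 0 0.03" --pt "0 0 0.03" --twist '[0, 0, 0, 0, 0, 0, 0, 0]'

```text
t: 14.55
ee_pos: [0.5695, 0.0756, 0.0565]
orientation: [0.0, 1.0, -0.0, 0.0]
contact_force: [0.2, -0.5, 0.5]
grip_width: 0.085
gripper_force: 0.0
```

Request:
send_rows --fingers '[0.085, 0.02, 0.02, 0.02, 0.02, 0.02, 0.02, 0.02]' --pt "0 0 0.01" --pt "0 0 0" --pt "0 0 0" --pt "0 0 0" --pt "0 0 0" --pt "0 0 0" --pt "0 0 -0.03" --pt "0 0 -0.04" --twist '[0, 0, 0, 0, 0, 0, 0, 0]'

```text
t: 15.35
ee_pos: [0.5668, 0.0756, 0.1162]
orientation: [0.0, 1.0, -0.0, -0.003]
contact_force: [0.9, 0.8, -3.2]
grip_width: 0.029
gripper_force: 40.6
```

Request:
send_rows --fingers '[0.02, 0.02, 0.02, 0.02, 0.02, 0.02, 0.02, 0.02]' --pt "0 0 -0.04" --pt "0 0 -0.033" --pt "0.013 -0.032 0" --pt "0.013 -0.033 0" --pt "0.014 -0.033 0" --pt "0.014 -0.033 0" --pt "0.013 -0.031 0" --pt "0 0 0.03" --twist '[0, 0, 0, 0, 0, 0, 0, 0]'

```text
t: 16.15
ee_pos: [0.6388, 0.2465, 0.1639]
orientation: [-0.004, 1.0, 0.003, 0.004]
contact_force: [1.9, 1.1, -3.5]
grip_width: 0.0288
gripper_force: 40.7
```

Request:
send_rows --fingers '[0.02, 0.02, 0.02, 0.02]' --pt "0 0 0.03" --pt "0 0 0.01" --pt "0 0 0" --pt "0 0 0" --twist '[0, 0, 0, 0]'

```text
t: 16.55
ee_pos: [0.6369, 0.2379, 0.1215]
orientation: [-0.0, 1.0, -0.0, 0.001]
contact_force: [-0.0, -0.1, -3.4]
grip_width: 0.0291
gripper_force: 40.6
```

```bash
python3 - <<'E'
from h import *
S=snap('side');T=snap('top')
print(env.get_state()['ee_pos'],env.get_state()['contact_force'])
c=S['color'][80:220,130:340];d=T['color'][120:270,120:270]
cv2.imwrite('pics/m4.png',np.hstack([cv2.resize(c,(480,320)),cv2.resize(d,(320,320))])[:,:,::-1])
E
```

```text
[0.6374 0.2382 0.1222] [ 1.2084  0.4677 -1.9956]
```

View pics/m4.png

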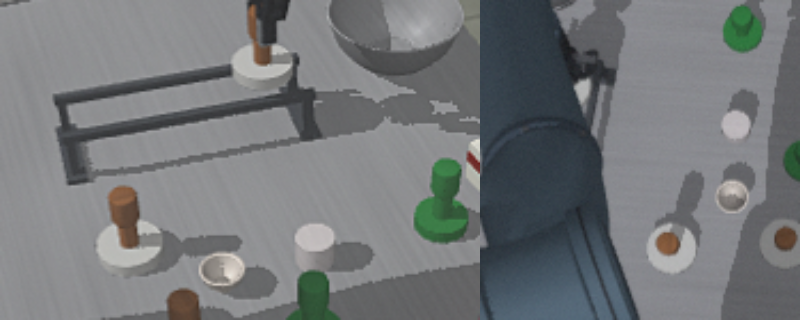

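T3 is held above the rack's far end, its foot at crop px (262,65) over both bars. Next I lower it.

Request:
send_rows --fingers '[0.02, 0.02, 0.02, 0.02]' --pt "0 0.0015 0.007" --pt "0 0 0.006" --pt "0 0 0.001" --pt "0 0 0" --twist '[0, 0, 0, 0]'

```text
t: 17.05
ee_pos: [0.6372, 0.2358, 0.1083]
orientation: [0.0, 1.0, -0.001, 0.001]
contact_force: [-3.4, -1.9, 10.7]
grip_width: 0.0288
gripper_force: 42.1
```

```bash
python3 - <<'E'
from h import *
S=snap('side')
st=env.get_state();print(st['ee_pos'],st['contact_force'])
xy=st['ee_pos'][:2]
for thr in(150,170,190):print(foot(S,xy,thr,z=.072,R=.045))
c=S['color'][90:150,200:290]
cv2.imwrite('pics/m5.png',cv2.resize(c,(720,480),interpolation=cv2.INTER_CUBIC)[:,:,::-1])
E
```

```text
[0.6372 0.2358 0.1083] [-2.8107 -3.9523 11.194 ]
(array([0.6341, 0.2338]), np.float64(0.06656559528430085), np.float64(0.07226927415897141), np.int64(253))
(array([0.6359, 0.2353]), np.float64(0.06497634033748059), np.float64(0.06156990229154756), np.int64(210))
(array([0.6369, 0.235 ]), np.float64(0.06199643034422865), np.float64(0.06151068385374636), np.int64(66))
```

View pics/m5.png

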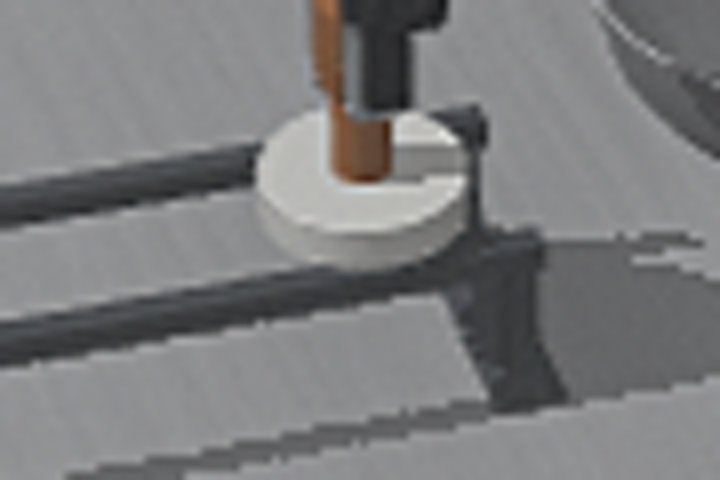

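The foot rests on both bars. Its near rim, at crop px (360,268), lies mid-width on the near bar, and the reaction is about 11 N up. Release, then fetch T4.

Request:
send_rows --fingers '[0.085, 0.085, 0.085, 0.085, 0.085, 0.085, 0.085, 0.085]' --pt "0 0 -0.001" --pt "0 0 0" --pt "0 0 0" --pt "0 0 0" --pt "0 0 -0.03" --pt "0 0 -0.04" --pt "0 0 -0.03" --pt "-0.02 0.015 0" --twist '[0, 0, 0, 0, 0, 0, 0, 0]'

```text
t: 17.9
ee_pos: [0.6201, 0.2246, 0.2124]
orientation: [-0.003, 1.0, 0.0, 0.005]
contact_force: [-0.2, -0.3, -0.1]
grip_width: 0.0851
gripper_force: 0.0
```

Request:
send_rows --fingers '[0.085, 0.085, 0.085, 0.085, 0.085, 0.085, 0.085, 0.085]' --pt "-0.025 0.02 0" --pt "-0.03 0.025 0" --pt "-0.03 0.03 0" --pt "-0.03 0.03 0" --pt "-0.03 0.03 0" --pt "-0.03 0.03 0" --pt "0 0 0" --pt "0 0 0" --twist '[0, 0, 0, 0, 0, 0, 0, 0]'

```text
t: 18.7
ee_pos: [0.4411, 0.0561, 0.2076]
orientation: [-0.0, 1.0, -0.001, 0.0]
contact_force: [1.5, 1.4, -0.4]
grip_width: 0.0851
gripper_force: 0.0
```

```bash
python3 - <<'E'
from h import *
S=snap('side');T=snap('top')
print(env.get_state()['ee_pos'],env.get_state()['contact_force'])
for s in(S,T):
    for c,a,p in tampers(s):
        p=plane(s,*c,.052)
        if .3<p[0]<.85 and p[1]>-.7: print(c,a,p[:2],'rack',plane(s,*c,.112)[:2])
E
```

```text
[0.4422 0.0574 0.2076] [-0.1048  0.965   0.1438]
[244.5    97.964] 222 [0.6639 0.3168] rack [0.6373 0.2357]
[367.484  183.0224] 312 [ 0.8201 -0.0978] rack [ 0.7817 -0.1476]
[184.3224 173.2367] 245 [0.4329 0.0821] rack [0.4237 0.0188]
[210.5699 218.9391] 279 [ 0.4502 -0.0754] rack [ 0.4397 -0.1268]
[340.5518 255.5335] 328 [ 0.6673 -0.2616] rack [ 0.6404 -0.299 ]
[310.7768 265.3547] 327 [ 0.601  -0.2622] rack [ 0.5791 -0.2995]
[279.35 109.8 ] 40 [ 0.8285 -0.1054] rack [ 0.8043 -0.1032]
[157.7589 156.4375] 112 [0.6559 0.2519] rack [0.6395 0.238 ]
[329.4747 163.6061] 99 [ 0.6673 -0.2645] rack [ 0.6504 -0.2552]
[329.1099 184.967 ] 91 [ 0.6016 -0.2654] rack [ 0.5876 -0.2561]
[262.76 231.24] 75 [ 0.4513 -0.0771] rack [ 0.444  -0.0762]
```

Request:
send_rows --fingers '[0.085, 0.085, 0.085, 0.085, 0.085, 0.085, 0.085, 0.085]' --pt "-0.0105 -0.024 0" --pt "0 0 0.035" --pt "0 0 0.035" --pt "0 0 0.035" --pt "0 0 0.035" --pt "0 0 0.0205" --pt "0 0 0" --pt "0 0 0" --twist '[0, 0, 0, 0, 0, 0, 0, 0]'

```text
t: 19.6
ee_pos: [0.4313, 0.0814, 0.0468]
orientation: [-0.0, 1.0, 0.0, -0.0]
contact_force: [-0.8, -0.6, 0.2]
grip_width: 0.0852
gripper_force: 0.0
```

Request:
send_rows --fingers '[0.02, 0.02, 0.02, 0.02, 0.02, 0.02, 0.02, 0.02]' --pt "0 0 0" --pt "0 0 0" --pt "0 0 0" --pt "0 0 0" --pt "0 0 0" --pt "0 0 -0.03" --pt "0 0 -0.04" --pt "0 0 -0.04" --twist '[0, 0, 0, 0, 0, 0, 0, 0]'

```text
t: 20.4
ee_pos: [0.4296, 0.0802, 0.1578]
orientation: [0.0, 1.0, -0.0, -0.001]
contact_force: [1.1, -0.0, -2.6]
grip_width: 0.029
gripper_force: 40.2
```

Request:
send_rows --fingers '[0.02, 0.02, 0.02, 0.02, 0.02, 0.02, 0.02, 0.02]' --pt "0 0 -0.033" --pt "0.003 -0.03 0" --pt "0.003 -0.035 0" --pt "0.003 -0.035 0" --pt "0.003 -0.035 0" --pt "0.003 -0.035 0" --pt "0 0 0" --pt "0 0 0" --twist '[0, 0, 0, 0, 0, 0, 0, 0]'

```text
t: 21.2
ee_pos: [0.445, 0.2508, 0.1894]
orientation: [0.0, 1.0, 0.001, -0.001]
contact_force: [-0.3, 0.2, -2.7]
grip_width: 0.029
gripper_force: 40.6
```

Request:
send_rows --fingers '[0.02, 0.02, 0.02, 0.02, 0.02]' --pt "0 0 0.03" --pt "0 0 0.03" --pt "0 0 0.01" --pt "0 0 0" --pt "0 0 0" --twist '[0, 0, 0, 0, 0]'

```text
t: 21.7
ee_pos: [0.4463, 0.2502, 0.1207]
orientation: [-0.0, 1.0, -0.001, 0.0]
contact_force: [-1.0, -0.1, -2.5]
grip_width: 0.0294
gripper_force: 40.5
```

Request:
send_rows --fingers '[0.02, 0.02, 0.02, 0.02]' --pt "0 -0.001 0.006" --pt "0 0 0.006" --pt "0 0 0.0005" --pt "0 0 0" --twist '[0, 0, 0, 0]'

```text
t: 22.1
ee_pos: [0.4461, 0.2518, 0.1076]
orientation: [-0.0, 1.0, -0.0, 0.0]
contact_force: [0.9, 0.5, -0.9]
grip_width: 0.0291
gripper_force: 40.8
```

```bash
python3 - <<'E'
from h import *
S=snap('side')
st=env.get_state();print(st['ee_pos'],st['contact_force'])
c=S['color'][100:170,130:220]
cv2.imwrite('pics/m6.png',cv2.resize(c,(720,560),interpolation=cv2.INTER_CUBIC)[:,:,::-1])
E
```

```text
[0.4461 0.2518 0.1076] [ 0.0025  1.5101 -1.4767]
```

View pics/m6.png

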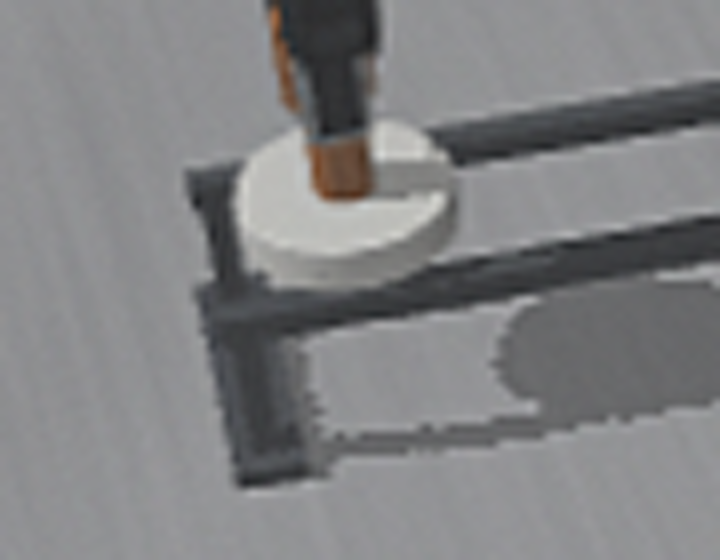

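The near rim, at crop px (340,288), is over the middle of the near bar's top and the far rim is over the far bar. It is about touching, so I lower it 1 mm more and release.

Request:
send_rows --fingers '[0.02, 0.02, 0.085, 0.085, 0.085, 0.085, 0.085, 0.085]' --pt "0 0 0.001" --pt "0 0 0" --pt "0 0 0" --pt "0 0 0" --pt "0 0 0" --pt "0 0 0" --pt "0 0 -0.03" --pt "0 0 -0.035" --twist '[0, 0, 0, 0, 0, 0, 0, 0]'

```text
t: 22.95
ee_pos: [0.4445, 0.2508, 0.1708]
orientation: [0.001, 1.0, -0.0, -0.002]
contact_force: [-0.1, 0.7, -0.5]
grip_width: 0.0849
gripper_force: 0.0
```

Request:
send_rows --fingers '[0.085, 0.085, 0.085, 0.085, 0.085, 0.085, 0.085, 0.085]' --pt "0 0 -0.035" --pt "0 0.025 0" --pt "0 0.035 0" --pt "0 0.035 0" --pt "0 0.035 0" --pt "0 0.035 0" --pt "0 0.035 0" --pt "0 0.035 0" --twist '[0, 0, 0, 0, 0, 0, 0, 0]'

```text
t: 23.75
ee_pos: [0.4453, 0.0151, 0.2063]
orientation: [0.0, 1.0, -0.0, 0.0]
contact_force: [0.5, 0.2, -0.6]
grip_width: 0.0849
gripper_force: 0.0
```

```bash
python3 - <<'E'
from h import *
S=snap('side');T=snap('top')
print(env.get_state()['ee_pos'],env.get_state()['contact_force'])
for s in(S,T):
    for c,a,p in tampers(s):
        p=plane(s,*c,.052)
        if .3<p[0]<.75 and p[1]>-.7: print(c,a,p[:2],'rack',plane(s,*c,.112)[:2])
E
```

```text
[0.4451 0.0115 0.2062] [-0.3841  0.2658  0.4031]
[244.5249  97.9729] 221 [0.664  0.3167] rack [0.6373 0.2357]
[170.2035 110.1195] 226 [0.4583 0.3346] rack [0.4472 0.2522]
[210.5751 218.8059] 273 [ 0.4503 -0.075 ] rack [ 0.4398 -0.1265]
[340.5471 255.5805] 329 [ 0.6672 -0.2617] rack [ 0.6404 -0.2991]
[310.7805 265.378 ] 328 [ 0.601  -0.2622] rack [ 0.5791 -0.2995]
[157.8273 156.4818] 110 [0.6557 0.2516] rack [0.6393 0.2378]
[329.45 163.56] 100 [ 0.6674 -0.2645] rack [ 0.6505 -0.2552]
[329.1099 184.967 ] 91 [ 0.6016 -0.2654] rack [ 0.5876 -0.2561]
[144.56 221.8 ] 100 [0.4561 0.2692] rack [0.4486 0.2545]
[262.76 231.24] 75 [ 0.4513 -0.0771] rack [ 0.444  -0.0762]
```

Request:
send_rows --fingers '[0.085, 0.085, 0.085, 0.085, 0.085, 0.085, 0.085, 0.085]' --pt "0.002 0.04 0" --pt "0.002 0.047 0" --pt "0 0 0.035" --pt "0 0 0.035" --pt "0 0 0.035" --pt "0 0 0.035" --pt "0 0 0.019" --pt "0 0 0" --twist '[0, 0, 0, 0, 0, 0, 0, 0]'

```text
t: 24.65
ee_pos: [0.4476, -0.0696, 0.0451]
orientation: [-0.0, 1.0, 0.0, -0.003]
contact_force: [-0.7, -0.0, 0.1]
grip_width: 0.0849
gripper_force: 0.0
```

Request:
send_rows --fingers '[0.02, 0.02, 0.02, 0.02, 0.02, 0.02, 0.02, 0.02]' --pt "0 0 0" --pt "0 0 0" --pt "0 0 0" --pt "0 0 0" --pt "0 0 0" --pt "0 0 -0.03" --pt "0 0 -0.04" --pt "0 0 -0.04" --twist '[0, 0, 0, 0, 0, 0, 0, 0]'

```text
t: 25.45
ee_pos: [0.4485, -0.0704, 0.1584]
orientation: [-0.0, 1.0, -0.0, -0.001]
contact_force: [2.0, -0.7, -3.6]
grip_width: 0.0293
gripper_force: 40.7
```

Request:
send_rows --fingers '[0.02, 0.02, 0.02, 0.02, 0.02, 0.02, 0.02, 0.02]' --pt "0 0 -0.033" --pt "0.01 -0.03 0" --pt "0.01 -0.036 0" --pt "0.01 -0.036 0" --pt "0.01 -0.036 0" --pt "0.01 -0.036 0" --pt "0.01 -0.036 0" --pt "0.01 -0.036 0" --twist '[0, 0, 0, 0, 0, 0, 0, 0]'

```text
t: 26.25
ee_pos: [0.5193, 0.1767, 0.1902]
orientation: [0.0, 1.0, -0.0, -0.0]
contact_force: [-0.2, -0.5, -3.6]
grip_width: 0.0291
gripper_force: 40.8
```

Request:
send_rows --fingers '[0.02, 0.02, 0.02, 0.02, 0.02, 0.02, 0.02, 0.02]' --pt "0.012 -0.036 0" --pt "0.01 -0.036 0" --pt "0 0 0" --pt "0 0 0.03" --pt "0 0 0.03" --pt "0 0 0.01" --pt "0 0 0" --pt "0 0 0" --twist '[0, 0, 0, 0, 0, 0, 0, 0]'

```text
t: 27.05
ee_pos: [0.5423, 0.2475, 0.1213]
orientation: [-0.0, 1.0, -0.0, 0.001]
contact_force: [0.3, 0.1, -2.6]
grip_width: 0.029
gripper_force: 40.9
```

Request:
send_rows --fingers '[0.02, 0.02, 0.02, 0.02]' --pt "0 0.003 0.006" --pt "0 0 0.006" --pt "0 0 0.002" --pt "0 0 0" --twist '[0, 0, 0, 0]'

```text
t: 27.45
ee_pos: [0.5428, 0.2441, 0.1083]
orientation: [-0.0, 1.0, -0.001, 0.001]
contact_force: [-2.5, -3.1, 12.5]
grip_width: 0.029
gripper_force: 42.6
```

```bash
python3 - <<'E'
from h import *
S=snap('side')
st=env.get_state();print(st['ee_pos'],st['contact_force'])
c=S['color'][80:170,130:280]
cv2.imwrite('pics/m7.png',cv2.resize(c,(800,480),interpolation=cv2.INTER_CUBIC)[:,:,::-1])
E
```

```text
[0.5429 0.2442 0.1083] [-3.0962 -2.0129 12.376 ]
```

View pics/m7.png

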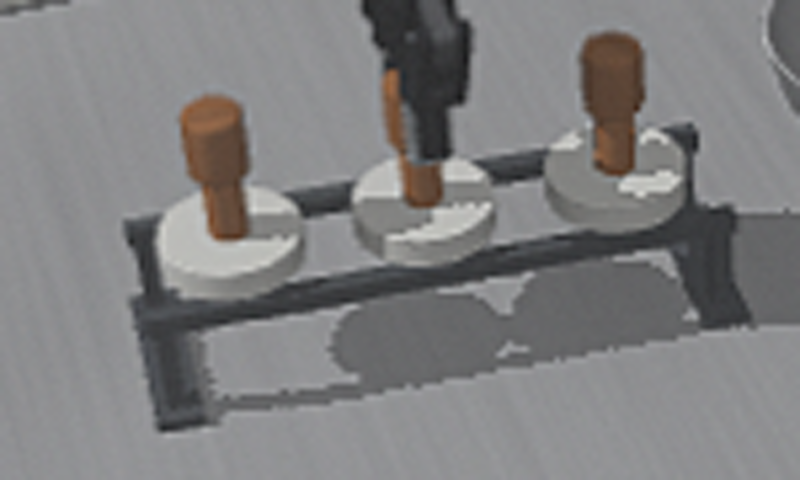

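All three large feet, at crop px (232,245), (424,210) and (615,180), sit on both bars and are well spaced. Release and withdraw clear.

Request:
send_rows --fingers '[0.085, 0.085, 0.085, 0.085, 0.085, 0.085, 0.085, 0.085]' --pt "0 0 -0.001" --pt "0 0 0" --pt "0 0 0" --pt "0 0 0" --pt "0 0 -0.03" --pt "0 0 -0.04" --pt "0 0 -0.03" --pt "-0.01 0.03 0" --twist '[0, 0, 0, 0, 0, 0, 0, 0]'

```text
t: 28.3
ee_pos: [0.5345, 0.2201, 0.212]
orientation: [-0.003, 1.0, 0.002, 0.004]
contact_force: [1.2, 0.4, 0.1]
grip_width: 0.085
gripper_force: 0.0
```

Request:
send_rows --fingers '[0.085, 0.085, 0.085, 0.085, 0.085, 0.085, 0.085, 0.085]' --pt "-0.01 0.03 0" --pt "-0.01 0.035 0" --pt "-0.01 0.035 0" --pt "-0.01 0.035 0" --pt "-0.01 0.035 0" --pt "0 0.035 0" --pt "0 0 0" --pt "0 0 0" --twist '[0, 0, 0, 0, 0, 0, 0, 0]'

```text
t: 29.1
ee_pos: [0.4817, 0.0091, 0.2073]
orientation: [-0.0, 1.0, -0.001, 0.0]
contact_force: [0.4, 0.8, 0.1]
grip_width: 0.0849
gripper_force: 0.0
```

```bash
python3 - <<'E'
from h import *
S=snap('side');T=snap('top')
print(env.get_state()['ee_pos'],env.get_state()['contact_force'])
c=S['color'][80:360,100:440];d=T['color'][100:280,130:350]
cv2.imwrite('pics/m8.png',np.hstack([cv2.resize(c,(400,330)),cv2.resize(d,(400,330))])[:,:,::-1])
for s in(S,T):
    for c,a,p in tampers(s):
        p=plane(s,*c,.052)
        if .3<p[0]<.75 and p[1]>-.7: print(c,a,p[:2],'rack',plane(s,*c,.112)[:2])
E
```

```text
[0.4818 0.0108 0.2073] [-0.1337  0.3921 -0.4404]
[244.4957  97.9   ] 230 [0.664  0.3171] rack [0.6374 0.236 ]
[170.2727 109.8442] 231 [0.4588 0.3358] rack [0.4476 0.2533]
[340.5518 255.5335] 328 [ 0.6673 -0.2616] rack [ 0.6404 -0.299 ]
[310.7805 265.378 ] 328 [ 0.601  -0.2622] rack [ 0.5791 -0.2995]
[157.7788 156.4779] 113 [0.6557 0.2518] rack [0.6393 0.2379]
[329.45 163.56] 100 [ 0.6674 -0.2645] rack [ 0.6505 -0.2552]
[329.1099 184.967 ] 91 [ 0.6016 -0.2654] rack [ 0.5876 -0.2561]
[151.3028 188.9083] 109 [0.5552 0.2602] rack [0.5433 0.246 ]
[144.6238 221.8317] 101 [0.456 0.269] rack [0.4486 0.2543]
```

View pics/m8.png

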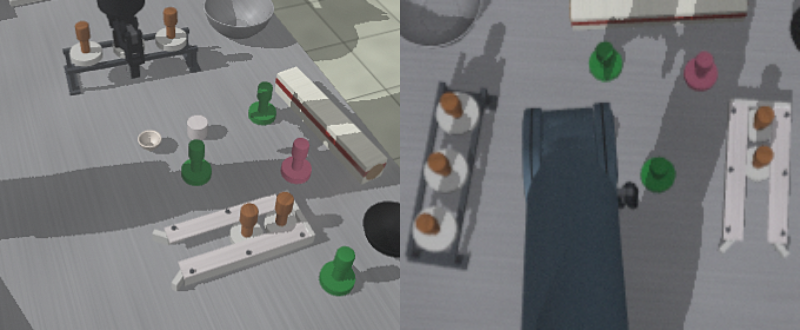

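Three tampers stand on the rack, at right-panel px (455,110), (440,168) and (432,228). Two stand in the lane, at (764,120) and (763,158). The dish and tin are unmoved.

```bash
python3 -c "
from h import *
print(env.sign_off())"
```

```text
the job is handed in; nothing more can be done
None
```

The job is handed in: I found five tampers and sorted them all. The two that fit are standing in the lane behind the throat and the three large ones are upright on both rack bars. The dish and tin were left where they stood.

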